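# Free the sagging bolt of the solvent cage and hold its gate open

### The job

I need both hands to take solvents out of the white wire cage, so please open its gate and keep it open for me: move whatever is too tall for the gate to swing over and leave it standing upright on the bench clear of the swing, leaving the flat dish and the other things where they are. The bolt has sagged and its toe hangs behind the keeper's bent lip, so lift it by the knob while you draw it, without wrenching it or banging the gate into anything. Then swing the gate about half-way open (45 degrees) and finish still holding it there, as a spring shuts it when let go.

Things in the scene. Friction and masses are not known exactly. Their poses are not given: they have to be found in the camera images.
- gate_hinge (a point): point on the gate's vertical hinge axis at the cage's right front corner, 128 mm above the bench. Axes as the cage's: x into the cage, y along its front from hinge to latch side, z up. The shut gate lies along +y: front face at x = 0, free edge at y = 188 mm, 27 to 158 mm above the bench; behind it the white wire cage is 250 mm wide, 120 deep, 170 high, fixed. Keeper at y = 200 mm
- gate (a joint): angle of the gate: 0 shut, growing as its free edge swings out of the cage front (towards -x of the hinge point), 0.785 at 45 degrees, at most 1.6. A spring pulls it shut with 0.2 N m when shut, 0.36 N m at 45 degrees (about 3 N at the knob); it does not stay open by itself
- knob (a point): middle of the bolt's black knob: a level round grip 19 mm thick, waist 21 mm long, 23 mm flange at its outer end, on a thin stem. Shut and sagged it is at x = -52, y = 138 (less by what the bolt is drawn), z = 0 mm from the hinge point. It moves with bolt and gate; its x points along the knob towards the gate, y along the bolt to its nose
- bolt (a joint): how far the bolt is drawn along itself, towards the hinge (m): 0 to 0.004 as found, nose in the keeper; at most 0.042; from 0.024 on the nose is clear of the keeper and the gate can swing. Drawing takes about 1 N and nothing pushes it back. Unlifted, its turned-down toe strikes the keeper's lip within 6 mm
- swivel (a joint): upward tilt of the bolt (rad): 0 sagged (nose 0.05 rad below level), 0.16 at the upper stop. It swivels on a brass bush 66 mm from the knob towards the hinge, 4 mm above the hinge point. The toe passes over the keeper's lip from 0.095 on: knob 6.5 mm or more above its rest (10.5 at the stop), kept up until the nose is out. Lifting the knob takes about 1.5 N; it sinks when let go
- bottle_centre (a point): centre, half-way up, of an amber glass bottle with a black screw cap, 39 mm in diameter and 77 mm tall, 60 g, straight-sided up to about 50 mm; it stands on the bench in the gate's path, the only thing there too tall for the gate to pass over. The bench to its left, in front of the cage's latch side (x 0.46 to 0.54, y -0.10 to -0.02 m in the robot's frame), is free
- dish: flat closed culture dish, 92 mm across and 16 mm high, lying on the bench in front of the gate, which passes over it; origin at the centre of its underside
- red_cap_bottle: small white reagent bottle with a red cap, 26 mm across, 73 mm tall, standing beside the cage out of the way; origin at the centre of its underside
- loose_cap: white screw cap, 36 mm across, 14 mm high, lying on the bench to the left of the cage; origin at the centre of its underside
- keeper: the keeper on the cage's lock stile (fixed to the cage): steel strip loop with its lower lip bent up, round the bolt's nose; its origin lies on the bench under the cage, 70 mm in x and 111 mm in y from the hinge, with the cage's axes
- amber_bottle: the amber bottle; origin at the centre of its underside, z up its axis

How it is judged:
On the way:
1. the bolt is lifted over the keeper's lip and drawn clear while the gate is still shut (value of joint bolt above 0.02 m and value of joint gate below 0.25 rad), for 0.02 s.
At the end, for the whole second after the job is handed in: the gate stands still at 38 to 55 degrees (0.66 to 0.96 rad), held against its spring by the fingers (contact over 0.5 N on the gate or its bolt), and the amber bottle stands upright on the bench, released and clear of the gate (value of joint gate between 0.66 and 0.96 rad and velocity of joint gate between -0.1 and 0.1 rad/s and contact force between the fingers and gate above 0.5 N and angle between amber_bottle's own z axis and vertical below 0.1 rad and height (world z) of amber_bottle between -0.005 and 0.005 m and linear speed of amber_bottle below 0.02 m/s and contact force between each of the fingers, gate and amber_bottle below 0.05 N); the arm keeps its last pose, push and grip.
It fails at once if the bolt is wrenched against the keeper (over 40 N) (contact force between bolt and keeper above 40 N).
It fails at once if the gate bangs into the amber bottle (contact force between gate and amber_bottle above 0.5 N).
It fails at once if the amber bottle is tipped over (angle between amber_bottle's own z axis and vertical above 0.6 rad).
It fails at once if the dish, the red-capped bottle or the loose cap is moved by more than 15 mm, or the red-capped bottle tipped (distance of any of dish, red_cap_bottle, loose_cap from where it was at the start of the episode above 0.015 m or angle between red_cap_bottle's own z axis and vertical above 0.3 rad).
It also fails if it takes over 50 s, if anything falls off the work surface, if the arm or the gripper's body presses on something with over 40 N, if the wrist force passes 120 N, or if a joint passes its speed limit or range.

### The arm

A 6-joint arm with a two-finger parallel gripper is mounted at the origin on a cart in front of the work surface, level with it; the furniture and walls round the work are solid. World frame = base frame: x ahead of the robot, y to its left, z up, the work surface at z = 0. Lengths are in m, angles in rad, forces in N, time in s.
With the tool pointing down it reaches from about 0.325 to 0.9 m from the base axis. Payload 6.1 kg.
Tool frame: the origin (TCP) lies at the very end of the fingers, on their centre line; the grasp point (between the pads) lies 19 mm behind it (grasp_offset is the distance from the TCP to the grasp point, in m); z points along the fingers, y is the direction in which the jaws open and shut (so a half turn about z gives the same grasp; the last joint's range is limited). The gripper opens to 87 mm and grips with 3 to 60 N. Pads are 19 mm wide; open, the fingers measure 117 mm over their backs; the gripper's body (75 mm by 190 mm) begins 51 mm behind the grasp point.
Start: joints at [-1.342, 0.22, 1.526, -0, 1.395, -0.126], TCP at [0.217, -0.586, 0.223] pointing down, gripper open.
Joint ranges: [-2.98, 2.98], [-0.91, 2.08], [0.09, 2.57], [-1.24, 4.39], [0.2, 2.65], [-2.68, 2.68]. Speed limits (rad/s): [2.57, 2.57, 3.01, 3.14, 3.14, 3.14].

### API

Orientations are given as a 3x3 rotation matrix whose columns are the frame's x, y, z axes.
In Python, from rig import * gives the robot as it stands. Calls block until the motion is done:
- move_to(position, orientation): joint-space move of the TCP to a pose.
- move_l(position, orientation=None, rate=0.15): straight line of the TCP; orientation=None keeps the orientation; rate is the mean speed in m/s.
- goto_joints(angles): joint-space move.
- open_jaws() and grasp(): open the fingers fully, or close them until they stop; the grip force is fixed at half the most.
- pause(seconds).
- inverse_kinematics(position, orientation): joint angles nearest the present ones, or None.
- state(): the state.
- camera(name): name is "scene" or "top" or "wrist"; returns a dict with "frame" (400x640x3 uint8, red, green, blue), "K" (3x3 intrinsics, pixels), "xyz" and "orientation" of the camera in the world. Camera axes: x right, y up, looking along -z (the intrinsics and any distortion apply to the point x, -y, -z); pixel columns grow to the right and rows downward; lengths in m; the calibration is good to about 2 mm. The wrist camera is an equidistant fisheye: a pixel r from the principal point sees the ray r / f radians off the axis. A picture is of the moment at which its call begins. There is no depth.
A pose or a line that the arm cannot do raises MotionError and nothing moves.
- sign_off(): hands the job in, once; it reports no verdict.
The state is a dict: "t": time; "joint_positions": joint angles; "qd": joint speeds; "joint_torque": joint torques, N m; "ee_pos": TCP position; "tool_rot": TCP orientation; "wrist_force": force on the tool from outside, world axes, zero at the start; "wrist_torque": the same for the moment, N m; "finger_gap": finger opening in m.
Only numpy, scipy, OpenCV 4.12 (cv2) and the standard library are available. Lean on these libraries where they do the work, as an engineer would, in place of code of your own. Each camera call takes 0.05 s, during which the arm holds its last target.

## Working session

There is one attempt and no reset: what is moved stays moved. The work goes in short steps, each a Python script; the robot and the scene stay as the last script left them, time stands still between calls to the robot, and variables do not carry over. Pictures are saved under pics/ and viewed, and the job is handed in when it is done.

```bash
ls; mkdir -p pics
python3 - <<'E'
from rig import *
import cv2
for n in ("scene","top","wrist"):
    c=camera(n); cv2.imwrite(f"pics/{n}0.png",c["frame"][:,:,::-1]); print(n,c["K"],c["xyz"],c["orientation"],[k for k in c])
s=state(); print(s)
E
```

```text
pics
scene [[396.23409673   0.         320.54118685]
 [  0.         396.23409673 206.66516772]
 [  0.           0.           1.        ]] [ 0.28604794 -0.73418959  0.67772595] [[ 0.85626686  0.35182327 -0.37818971]
 [-0.51619531  0.55634303 -0.65117189]
 [-0.01869422  0.75279666  0.65798762]] ['frame', 'K', 'xyz', 'orientation']
top [[449.25143125   0.         321.28374272]
 [  0.         449.25143125 201.64147647]
 [  0.           0.           1.        ]] [ 0.41246714 -0.18806691  1.00900363] [[-0.01108248  0.98041619 -0.1966247 ]
 [-0.99984025 -0.00810737  0.01592939]
 [ 0.01402332  0.19676983  0.98034942]] ['frame', 'K', 'xyz', 'orientation']
wrist [[309.70691629   0.         314.89966246]
 [  0.         309.70691629 194.24583538]
 [  0.           0.           1.        ]] [ 0.28712972 -0.56016683  0.38386062] [[ 0.34700269  0.90220563  0.25615256]
 [-0.93786094  0.33452152  0.09226169]
 [-0.00244953 -0.27225053  0.96222328]] ['frame', 'K', 'xyz', 'orientation']
{'t': 0.15, 'joint_positions': array([-1.34207004e+00,  2.21049050e-01,  1.52733463e+00,  1.86627532e-05,
        1.39468188e+00, -1.26083160e-01]), 'qd': array([ 0.00019856, -0.00220886, -0.00341449,  0.00022767, -0.0001351 ,
        0.00062733]), 'joint_torque': array([-1.98401845e-04, -4.95190394e+01, -3.87880683e+01,  6.98675774e-02,
        5.30384795e-02, -8.87154602e-05]), 'ee_pos': array([ 0.21703848, -0.58561034,  0.22169326]), 'tool_rot': array([[ 9.37713878e-01,  3.47408381e-01, -3.16066697e-04],
       [ 3.47408465e-01, -9.37712796e-01,  1.43871040e-03],
       [ 2.03440266e-04, -1.45890296e-03, -9.99998915e-01]]), 'wrist_force': array([-0.74193289,  0.00610125, -0.52956152]), 'wrist_torque': array([-0.00957725, -0.00976775,  0.0244174 ]), 'finger_gap': 0.08693204603405738}
```

View pics/scene0.png

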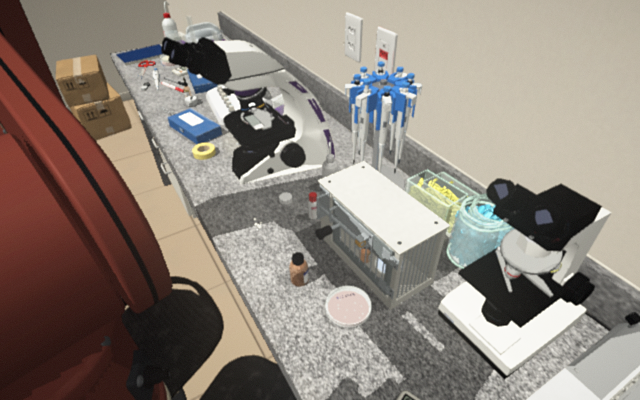

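View pics/top0.png

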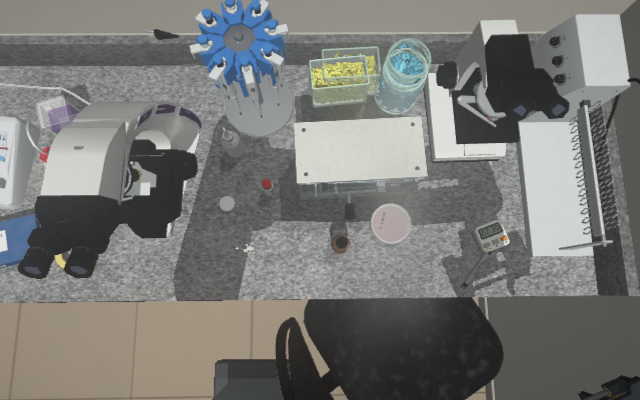

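View pics/wrist0.png

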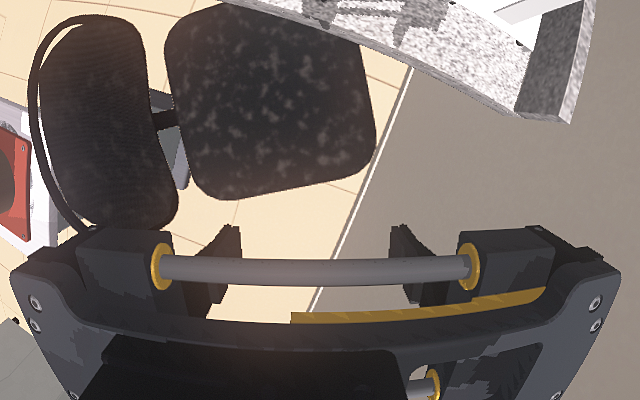

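```bash
cat > h.py <<'E'
from rig import *
import numpy as np, cv2
def ray(c,u,v):
    K=c["K"]; d=np.array([(u-K[0,2])/K[0,0],-(v-K[1,2])/K[1,1],-1.0])
    return np.array(c["xyz"]),np.array(c["orientation"])@d
def onz(c,u,v,z):
    o,d=ray(c,u,v); return o+d*(z-o[2])/d[2]
def tri(c1,p1,c2,p2):
    o1,d1=ray(c1,*p1);o2,d2=ray(c2,*p2); d1=d1/np.linalg.norm(d1);d2=d2/np.linalg.norm(d2)
    A=np.stack([d1,-d2],1); s=np.linalg.lstsq(A,o2-o1,rcond=None)[0]
    a=o1+s[0]*d1;b=o2+s[1]*d2; return (a+b)/2,np.linalg.norm(a-b)
def proj(c,p):
    q=np.array(c["orientation"]).T@(np.array(p)-c["xyz"]); K=c["K"]
    return np.array([K[0,2]+K[0,0]*q[0]/-q[2],K[1,2]-K[1,1]*q[1]/-q[2]])
E
python3 - <<'E'
from h import *
t=cv2.imread("pics/top0.png");s=cv2.imread("pics/scene0.png")
cv2.imwrite("pics/topz.png",cv2.resize(t[110:270,210:450],None,fx=3.33,fy=3.33,interpolation=cv2.INTER_CUBIC)[:600,:800])
cv2.imwrite("pics/scz.png",cv2.resize(s[160:330,270:470],None,fx=3.5,fy=3.5,interpolation=cv2.INTER_CUBIC)[:600,:800])
E
```

```text
(no output)
```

View pics/topz.png

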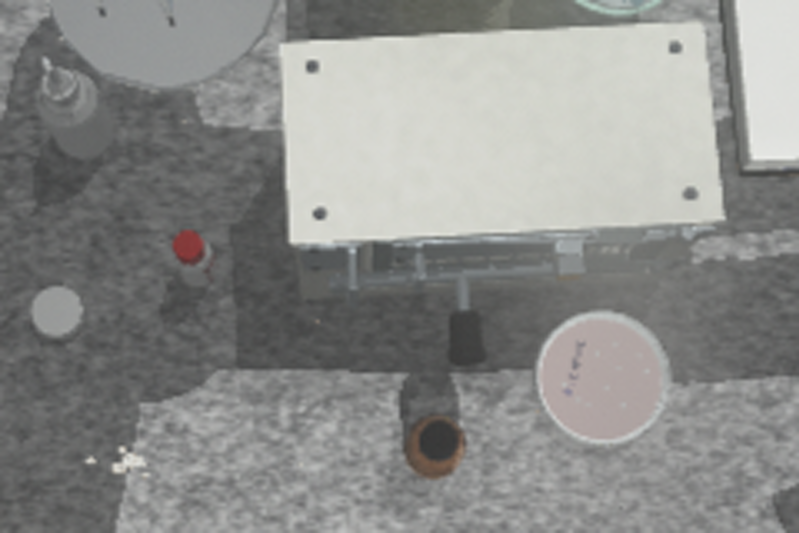

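View pics/scz.png

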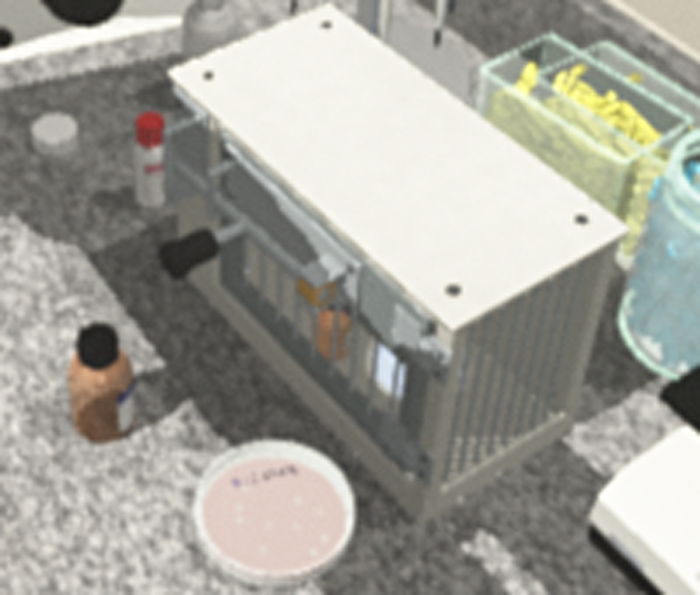

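Run:
```python
from h import *
t=camera("top");s=camera("scene");z=3.33;q=3.5
T=lambda a,b:(210+a/z,110+b/z); S=lambda a,b:(270+a/q,160+b/q)
for n,a,b in [("FL",(290,244),(172,73)),("FR",(723,218),(450,328)),("BR",(706,22),(628,231)),("BL",(281,45),(333,4))]:
    print(n,onz(t,*T(*a),.17),onz(s,*S(*b),.17),tri(t,T(*a),s,S(*b)))
print("cap",tri(t,T(440,440),s,S(98,325)),onz(t,*T(440,440),.077),onz(s,*S(98,328),.077))
print("knob mid",tri(t,T(466,337),s,S(190,255)),onz(t,*T(466,337),.128),onz(s,*S(190,255),.128))
print("knob ends",tri(t,T(468,363),s,S(167,262)),tri(t,T(465,312),s,S(210,248)))
print("dish",onz(t,*T(603,377),.016),onz(s,*S(275,508),.016)); print("red",tri(t,T(189,246),s,S(150,121)))
```

```text
FL [ 0.61708108 -0.15565519  0.17      ] [ 0.61799193 -0.15947128  0.17      ] (array([ 0.61886308, -0.15589623,  0.16694159]), np.float64(0.002143662947159807))
FR [ 0.63068425 -0.40698142  0.17      ] [ 0.62746165 -0.40736506  0.17      ] (array([ 0.62980432, -0.40671589,  0.16862042]), np.float64(0.002621676630398921))
BR [ 0.75139806 -0.40375503  0.17      ] [ 0.74939648 -0.40373715  0.17      ] (array([ 0.75087985, -0.40347272,  0.16939883]), np.float64(0.001583337117424086))
BL [ 0.73832425 -0.15038844  0.17      ] [ 0.74189485 -0.15266109  0.17      ] (array([ 0.74078851, -0.15109447,  0.16869487]), np.float64(0.00397941280457794))
cap (array([ 0.51346214, -0.24545277,  0.08693114]), np.float64(0.0028945946121051998)) [ 0.51314549 -0.24562441  0.077     ] [ 0.51762699 -0.23958095  0.077     ]
knob mid (array([ 0.56925666, -0.25933298,  0.12613711]), np.float64(0.0006906014498175398)) [ 0.56925623 -0.25930123  0.128     ] [ 0.56794817 -0.26088022  0.128     ]
knob ends (array([ 0.55336555, -0.26003941,  0.12950639]), np.float64(0.00023499346880174497)) (array([ 0.58396137, -0.25889846,  0.12398932]), np.float64(0.0027751382057939885))
dish [ 0.56109928 -0.35987749  0.016     ] [ 0.56071499 -0.36174831  0.016     ]
red (array([ 0.64063137, -0.08719355,  0.07231292]), np.float64(0.0011356558527969756))
```

```bash
cat >> h.py <<'E'
def rot(h,p,sgn=1):
    "heading h, pitch below horizontal p (rad)"
    z=np.array([np.cos(p)*np.cos(h),np.cos(p)*np.sin(h),-np.sin(p)])
    y=sgn*np.array([-np.sin(h),np.cos(h),0]); return np.stack([np.cross(y,z),y,z],1)
def tcp(g,R,off=.019): return np.array(g)+off*R[:,2]
def snap(name,fn):
    c=camera(name); cv2.imwrite("pics/"+fn,c["frame"][:,:,::-1]); return c
E
python3 - <<'E'
from h import *
g=np.array([.514,-.244,.036])
for sg in(1,-1):
  for h in (-25,0):
    for p in (40,50):
      R=rot(np.radians(h),np.radians(p),sg); print(sg,h,p,[None if q is None else np.round(q,2) for q in (inverse_kinematics(tcp(g-R[:,2]*.10,R),R),inverse_kinematics(tcp(g,R),R))])
  for a in (2.5,47.5):
    R=rot(np.radians(a),np.radians(90),sg); print(a,inverse_kinematics([.55,-.3,.11],R))
E
```

```text
1 -25 40 [None, array([-0.7 ,  0.09,  2.43,  2.44,  0.31,  2.08])]
1 -25 50 [array([-0.72, -0.38,  2.5 ,  0.5 ,  0.38, -2.26]), None]
1 0 40 [None, array([-0.96,  0.17,  2.34,  1.53,  0.68,  2.45])]
1 0 50 [None, None]
2.5 [-0.62513746  0.32331423  1.62114903  0.          1.1971294  -2.23956701]
47.5 None
-1 -25 40 [None, array([-0.7 ,  0.09,  2.43,  2.44,  0.31, -1.06])]
-1 -25 50 [array([-0.72, -0.38,  2.5 ,  0.5 ,  0.38,  0.88]), None]
-1 0 40 [array([-1.17, -0.17,  2.48,  1.2 ,  0.86, -0.45]), array([-0.96,  0.17,  2.34,  1.53,  0.68, -0.69])]
-1 0 50 [array([-1.02, -0.22,  2.39,  0.89,  0.78, -0.05]), array([-0.88,  0.12,  2.27,  1.15,  0.57, -0.25])]
2.5 [-0.62513746  0.32331423  1.62114903  0.          1.1971294   0.90202564]
47.5 [-0.62513746  0.32331423  1.62114903  0.          1.1971294   0.11662748]
```

Run:
```python
from h import *
g=np.array([.514,-.244,.036])
for h in (-35,-25,-10):
    for p in (60,65,70):
      R=rot(np.radians(h),np.radians(p),-1); print(h,p,[None if q is None else np.round(q,2) for q in (inverse_kinematics(tcp(g-R[:,2]*.12,R),R),inverse_kinematics(tcp(g,R),R))])
g=np.array([.5,-.06,.036])
for h in (-25,-10,0):
    for p in (60,65,70):
      R=rot(np.radians(h),np.radians(p),-1); print(h,p,[None if q is None else np.round(q,2) for q in (inverse_kinematics(tcp(g+[0,0,.08],R),R),inverse_kinematics(tcp(g,R),R))])
```

```text
-35 60 [array([-0.56, -0.32,  2.33, -0.04,  0.61,  1.65]), array([-0.57,  0.07,  2.23, -0.07,  0.32,  1.67])]
-35 65 [array([-0.57, -0.25,  2.24, -0.03,  0.71,  1.63]), array([-0.57,  0.1 ,  2.17, -0.04,  0.44,  1.64])]
-35 70 [array([-0.57, -0.17,  2.15, -0.02,  0.82,  1.62]), array([-0.57,  0.13,  2.1 , -0.02,  0.56,  1.62])]
-25 60 [array([-0.68, -0.34,  2.34,  0.2 ,  0.63,  1.2 ]), array([-0.64,  0.07,  2.24,  0.31,  0.34,  1.1 ])]
-25 65 [array([-0.65, -0.26,  2.25,  0.14,  0.73,  1.27]), array([-0.63,  0.09,  2.17,  0.19,  0.45,  1.23])]
-25 70 [array([-0.64, -0.18,  2.15,  0.09,  0.83,  1.32]), array([-0.62,  0.13,  2.11,  0.12,  0.57,  1.3 ])]
-10 60 [array([-0.83, -0.29,  2.31,  0.46,  0.75,  0.63]), array([-0.74,  0.09,  2.22,  0.64,  0.47,  0.49])]
-10 65 [array([-0.77, -0.23,  2.23,  0.34,  0.81,  0.78]), array([-0.71,  0.11,  2.16,  0.43,  0.54,  0.7 ])]
-10 70 [array([-0.72, -0.16,  2.14,  0.23,  0.88,  0.9 ]), array([-0.68,  0.14,  2.09,  0.29,  0.62,  0.86])]
-25 60 [array([-0.2 , -0.27,  2.35, -0.22,  0.56,  1.96]), array([-0.2 , -0.07,  2.37, -0.35,  0.35,  2.11])]

[... 173 characters left out ...]
y([-0.23, -0.01,  2.25, -0.13,  0.56,  1.88])]
-10 60 [array([-0.33, -0.3 ,  2.37,  0.14,  0.56,  1.32]), array([-0.33, -0.1 ,  2.4 ,  0.23,  0.33,  1.22])]
-10 65 [array([-0.31, -0.25,  2.3 ,  0.1 ,  0.66,  1.37]), array([-0.31, -0.07,  2.34,  0.14,  0.44,  1.32])]
-10 70 [array([-0.31, -0.19,  2.23,  0.07,  0.76,  1.4 ]), array([-0.31, -0.03,  2.27,  0.08,  0.55,  1.38])]
0 60 [array([-0.41, -0.3 ,  2.37,  0.35,  0.61,  0.92]), array([-0.41, -0.09,  2.4 ,  0.53,  0.4 ,  0.72])]
0 65 [array([-0.38, -0.25,  2.3 ,  0.25,  0.69,  1.03]), array([-0.38, -0.06,  2.33,  0.34,  0.49,  0.92])]
0 70 [array([-0.35, -0.19,  2.23,  0.17,  0.78,  1.12]), array([-0.35, -0.02,  2.27,  0.22,  0.58,  1.05])]
```

Run:
```python
from h import *
g=np.array([.514,-.244,.036]); R=rot(np.radians(-25),np.radians(65),-1)
move_to(tcp(g-R[:,2]*.12,R),R)
snap("wrist","w1.png");snap("top","t1.png");s=state();print(s["t"],s["ee_pos"],s["wrist_force"])
c=camera("wrist");print(c["xyz"])
# expected pixel of the bottle cap (fisheye)
for p in ([.514,-.244,.077],[.514,-.244,0]):
    q=np.array(c["orientation"]).T@(np.array(p)-c["xyz"]); v=np.array([q[0],-q[1],-q[2]]);th=np.arctan2(np.hypot(v[0],v[1]),v[2]);k=c["K"][0,0]*th/np.hypot(v[0],v[1]);print(c["K"][0,2]+k*v[0],c["K"][1,2]+k*v[1])
```

```text
2.0083 [ 0.47559236 -0.22697051  0.12815021] [ 0.39013074  0.16590078 -0.24175067]
[ 0.47474305 -0.22692347  0.30689479]
313.57243877995376 186.92285028130192
313.9527976967824 201.0117179782016
```

View pics/w1.png

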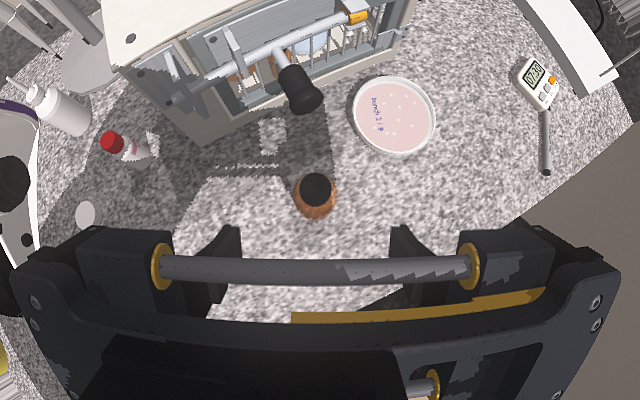

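View pics/t1.png

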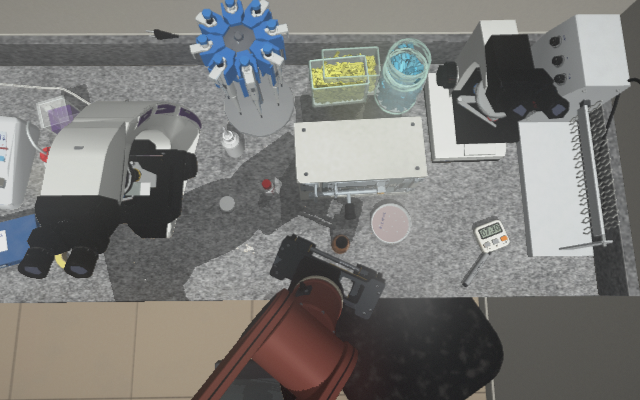

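The wrist picture shows the cap at (316,189), against (314,187) predicted, so the bottle position holds. The knob's outer end is at (306,98). I'll grasp the bottle next.

Run:
```python
from h import *
g=np.array([.514,-.244,.036]); R=rot(np.radians(-25),np.radians(65),-1)
move_l(tcp(g,R),R,rate=.12); grasp(); s=state(); print(s["t"],s["finger_gap"],s["wrist_force"])
snap("wrist","w2.png")
```

```text
4.0833 0.037630078314810265 [-0.7428778  -0.53687454 -0.56593659]
```

View pics/w2.png

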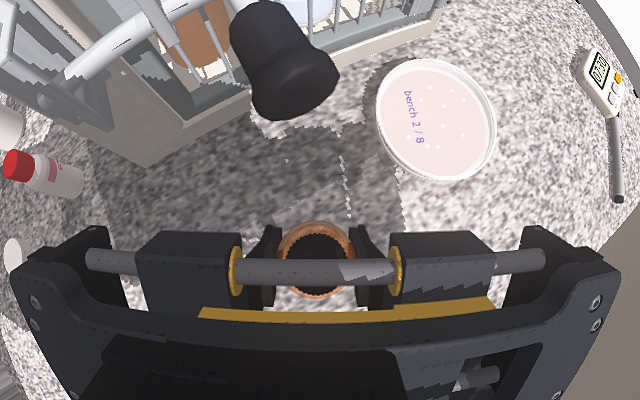

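Run:
```python
from h import *
R=rot(np.radians(-25),np.radians(65),-1); g=np.array([.514,-.244,.036])
move_l(tcp(g+[0,0,.008],R),R,rate=.08)
move_l(tcp(g+[-.05,.05,.03],R),R,rate=.15)
R2=rot(np.radians(-15),np.radians(65),-1); p=np.array([.495,-.055,.0365])
move_l(tcp(p+[0,0,.03],R2),R2,rate=.18)
move_l(tcp(p,R2),R2,rate=.06)
s=state();print(s["t"],s["finger_gap"],s["wrist_force"],s["ee_pos"],tcp(p,R2))
snap("scene","s3.png");snap("top","t3.png")
```

```text
6.625 0.03769918587333397 [-0.65340122 -0.06433162 -0.35560015] [ 0.50244527 -0.05725618  0.01870079] [ 0.50275614 -0.05707825  0.01928015]
```

View pics/s3.png

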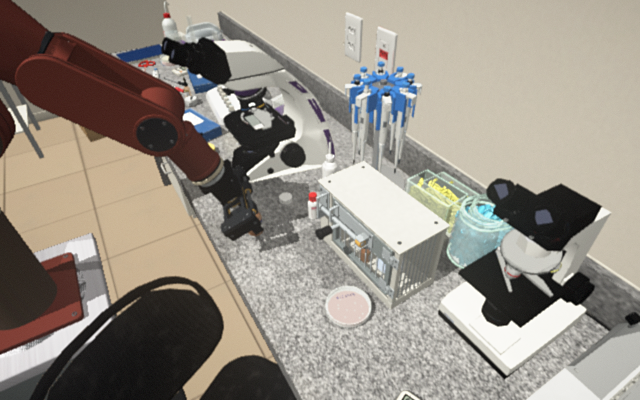

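Run:
```python
from h import *
open_jaws(); s=state();print(s["t"],s["finger_gap"])
R2=rot(np.radians(-15),np.radians(65),-1); p=np.array([.495,-.055,.0365])
move_l(tcp(p-R2[:,2]*.11,R2),R2,rate=.15)
# look pose for the knob: tool down, behind/above knob
R=rot(np.radians(2.5),np.pi/2,-1)
for z in (.30,.25,.2): print(z,inverse_kinematics([.5,-.26,z],R))
move_to([.5,-.26,.25],R)
w=snap("wrist","w4.png");t=snap("top","t4.png");snap("scene","s4.png");print(state()["t"]);np.save("w4.npy",w,allow_pickle=True)
```

```text
7.775 0.08677143710696963
0.3 [-0.61944594  0.03321908  1.58776611  0.          1.52060746  0.90771715]
0.25 [-0.61944594  0.05658773  1.65619791  0.          1.42880701  0.90771715]
0.2 [-0.61944594  0.09135609  1.71412081  0.          1.33611575  0.90771715]
9.825
```

View pics/w4.png

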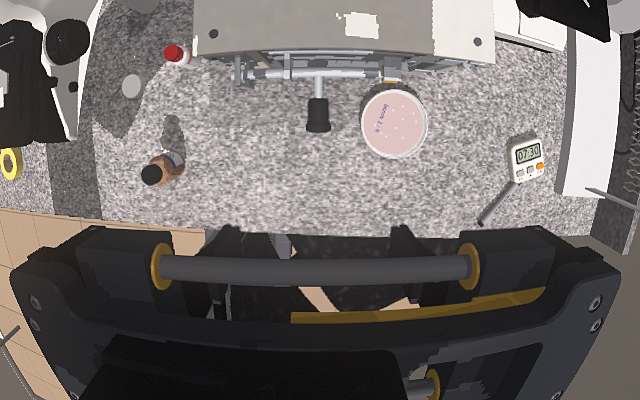

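View pics/s4.png

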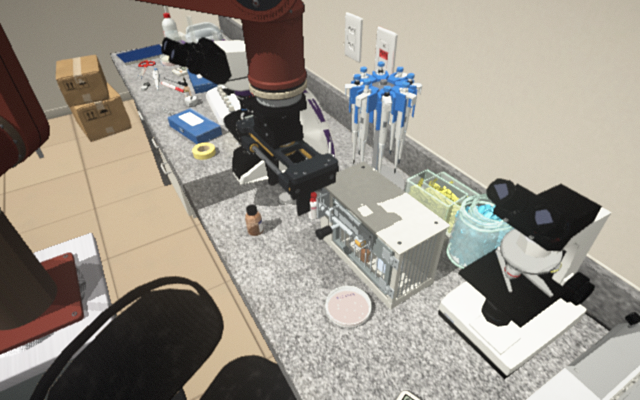

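The bottle stands upright on the free bench at about (253,220) in the scene picture. The knob is at (318,115) in the wrist picture, so I'll zoom in there.

Run:
```python
import cv2
for n,(a,b,c,d) in {"w4":(50,150,260,380),"t4":(170,235,310,400)}.items():
    i=cv2.imread(f"pics/{n}.png")[a:b,c:d]; cv2.imwrite(f"pics/{n}z.png",cv2.resize(i,None,fx=6,fy=6,interpolation=cv2.INTER_CUBIC))
```

```text
(no output)
```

View pics/w4z.png

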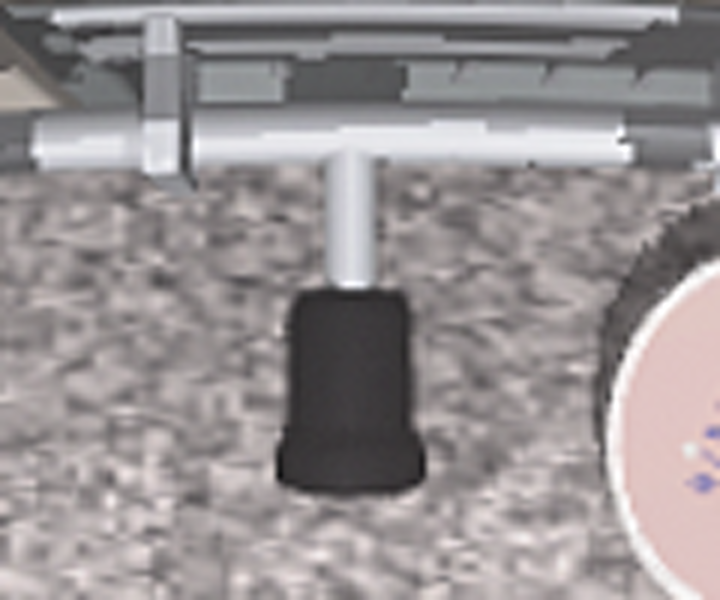

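View pics/t4z.png

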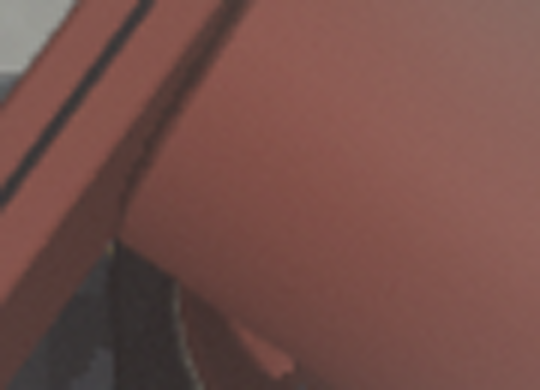

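```bash
cat >> h.py <<'E'
def fray(c,u,v):
    K=c["K"]; a=np.array([u-K[0,2],v-K[1,2]]); r=np.hypot(*a); th=r/K[0,0]; a=a/r*np.sin(th)
    return np.array(c["xyz"]),np.array(c["orientation"])@np.array([a[0],-a[1],-np.cos(th)])
def fonz(c,u,v,z):
    o,d=fray(c,u,v); return o+d*(z-o[2])/d[2]
E
python3 - <<'E'
from h import *
w=np.load("w4.npy",allow_pickle=True).item()
f=lambda a,b:(260+a/6,50+b/6)
print(w["xyz"],state()["ee_pos"])
for n,a,z in [("inner",(351,290),.1375),("waistout",(351,428),.1375),("flange top outer",(351,490),.128),("L",(291,360),.128),("R",(410,360),.128),("FL",(277,460),.128),("FR",(425,460),.128),("stem at bolt",(351,155),.13),("boltL",(150,140),.13),("boltR",(620,135),.13)]:
    print(n,fonz(w,*f(*a),z))
E
```

```text
[ 0.57443096 -0.25637738  0.4102548 ] [ 0.49954074 -0.25832661  0.24903637]
inner [ 0.58314275 -0.25829569  0.1375    ]
waistout [ 0.56289638 -0.2591876   0.1375    ]
flange top outer [ 0.5530523  -0.25970535  0.128     ]
L [ 0.57244171 -0.24983401  0.128     ]
R [ 0.57324491 -0.26767656  0.128     ]
FL [ 0.55715792 -0.24833748  0.128     ]
FR [ 0.55815882 -0.27067035  0.128     ]
stem at bolt [ 0.6038269  -0.25745934  0.13      ]
boltL [ 0.60517466 -0.22754837  0.13      ]
boltR [ 0.60946861 -0.29736993  0.13      ]
```

Run:
```python
from h import *
th=.046; R=rot(th,np.pi/2,-1); k=np.array([.5728,-.2586,.1285])
move_l(tcp(k+[0,0,.07],R),R,rate=.15); 
a=state()
move_l(tcp(k,R),R,rate=.1); s=state(); print(s["ee_pos"],tcp(k,R),s["wrist_force"]-a["wrist_force"])
snap("wrist","w5.png")
grasp(); s=state(); print(s["t"],s["finger_gap"],s["ee_pos"],s["wrist_force"]); snap("scene","s5.png");snap("wrist","w5b.png")
```

```text
[ 0.57324456 -0.25889461  0.11015398] [ 0.5728 -0.2586  0.1095] [0.41491182 0.00803084 0.27404346]
12.675 0.018050863438555675 [ 0.57278738 -0.25821632  0.1094457 ] [-0.28697112  1.56674097 -0.42212471]
```

View pics/w5b.png

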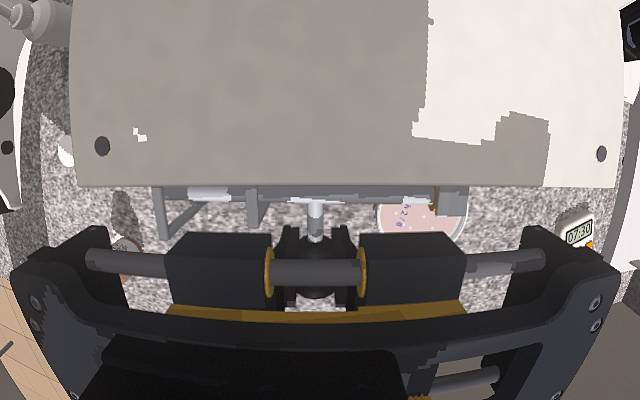

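View pics/s5.png

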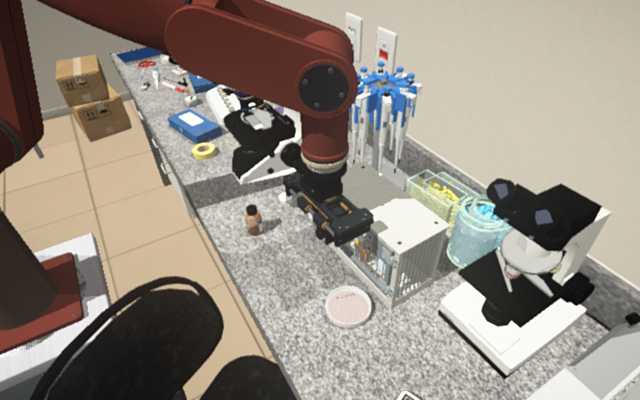

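The gap reads 18 mm. It read about 1.4 mm under on the 39 mm bottle too, so the fingers hold the 19 mm waist. I'll lift and then draw, watching the force.

Run:
```python
from h import *
th=.046; R=rot(th,np.pi/2,-1); k=np.array([.5728,-.2586,.1285]); yc=np.array([-np.sin(th),np.cos(th),0])
f0=state()["wrist_force"]; z0=state()["ee_pos"][2]
for dz in (.003,.006,.0085):
    move_l(tcp(k+[0,0,dz],R),R,rate=.03); s=state(); print(dz,s["ee_pos"]-tcp(k,R),s["wrist_force"]-f0)
    if abs(s["wrist_force"]-f0).max()>14: raise SystemExit("force")
for d in (.004,.008,.012,.018,.024,.030):
    move_l(tcp(k+[0,0,.0085-.0045*d/.066]-yc*d,R),R,rate=.03); s=state(); print(d,s["ee_pos"]-tcp(k,R),s["wrist_force"]-f0,s["finger_gap"])
    if abs(s["wrist_force"]-f0).max()>14: raise SystemExit("force")
snap("wrist","w6.png"); print(s["t"])
```

```text
0.003 [-0.0003159   0.00014425  0.00225251] [ 2.39426188 -1.61264661 -6.58946243]
0.006 [-0.00030484  0.00020562  0.00564576] [ 0.99329879 -1.28216466 -7.47618612]
0.0085 [-1.76575774e-04  8.68798992e-05  8.50834529e-03] [-0.59057773 -1.79735531 -6.89669467]
0.004 [ 0.00013663 -0.00447247  0.00817705] [-9.78598154e-04 -2.75741001e+00 -6.63807312e+00] 0.0175097751724119
0.008 [ 0.00030772 -0.00840004  0.00788321] [ 0.44381525 -2.25514414 -7.5653667 ] 0.018050402197706324
0.012 [ 0.00054635 -0.01233564  0.00765808] [ 0.25726396 -2.66489898 -7.85348715] 0.017558082438610876
0.018 [ 0.0008268  -0.01839789  0.00723222] [ 0.31530587 -2.39927346 -8.45716221] 0.017753078368548475
0.024 [ 0.00110455 -0.02442842  0.00682629] [-0.34887947 -2.92044256 -8.05826366] 0.017699056501354334
0.03 [ 0.00140439 -0.03036233  0.00644139] [-1.24489775 -3.00572822 -7.60973481] 0.017883773096564942
15.425
```

View pics/w6.png

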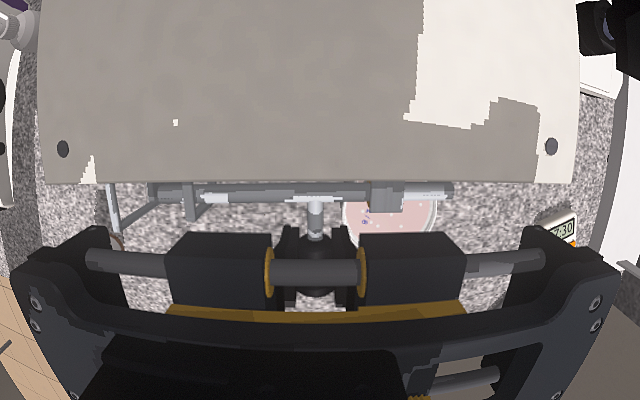

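The bolt's nose is out of the keeper. In the wrist picture the keeper is at (110,215) and the nose ends near (150,190). I'll swing the gate on the arc in steps.

Run:
```python
from h import *
th=.046; k=np.array([.5728,-.2586,.1285]); yc=np.array([-np.sin(th),np.cos(th),0])
H=np.array([.6311,-.394]); kd=k+[0,0,.0085-.0045*.03/.066]-yc*.030
rel=kd[:2]-H
for a in (3,6,10,15,20,25):
    A=np.radians(a); c,s_=np.cos(A),np.sin(A); p=H+np.array([[c,-s_],[s_,c]])@rel
    R=rot(th+A,np.pi/2,-1); move_l(tcp([*p,kd[2]],R),R,rate=.06); s=state(); f=s["wrist_force"]
    u=(p-H)/np.linalg.norm(p-H); t=np.array([-u[1],u[0]])
    print(a,"radial %.1f tang %.1f z %.1f"%(f[:2]@u,f[:2]@t,f[2]),s["wrist_torque"].round(2),(s["ee_pos"]-tcp([*p,kd[2]],R)).round(4),s["t"])
    if abs(f).max()>22: print("stop"); break
snap("wrist","w7.png");snap("scene","s7.png");snap("top","t7.png")
```

```text
3 radial -1.7 tang -2.5 z -7.7 [ 0.3  -0.25 -0.06] [0.0003 0.     0.0001] 15.7333
6 radial -1.0 tang -2.8 z -7.7 [ 0.34 -0.23 -0.  ] [0.0004 0.0002 0.0001] 15.9917
10 radial -0.6 tang -2.5 z -7.1 [ 0.29 -0.34  0.05] [0.0004 0.0003 0.0001] 16.2833
15 radial -2.4 tang -1.9 z -6.3 [ 0.4  -0.35  0.07] [0.0004 0.0003 0.0001] 16.6083
20 radial -1.2 tang -3.2 z -7.2 [ 0.41 -0.4   0.05] [0.0005 0.0004 0.0001] 16.9333
25 radial -1.4 tang -3.0 z -6.6 [ 0.47 -0.46  0.05] [0.0004 0.0005 0.    ] 17.2583
```

View pics/w7.png

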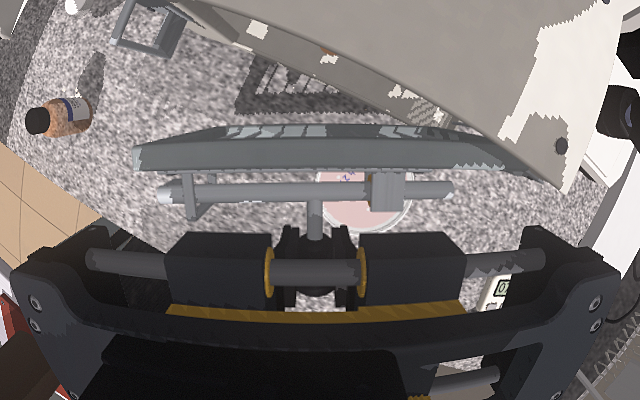

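View pics/s7.png

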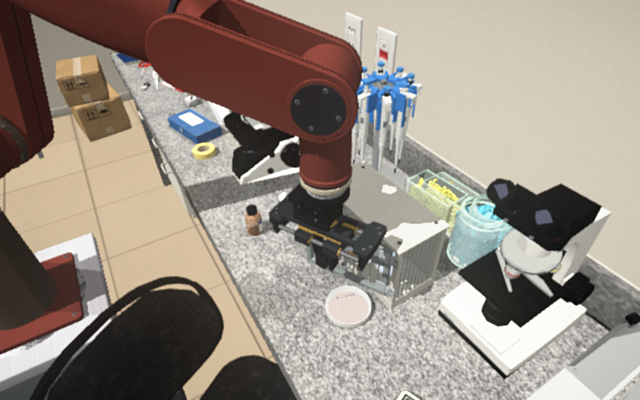

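Run:
```python
from h import *
th=.046; k=np.array([.5728,-.2586,.1285]); yc=np.array([-np.sin(th),np.cos(th),0])
H=np.array([.6311,-.394]); kd=k+[0,0,.0085-.0045*.03/.066]-yc*.030
rel=kd[:2]-H
for a in (30,35,40,46):
    A=np.radians(a); c,s_=np.cos(A),np.sin(A); p=H+np.array([[c,-s_],[s_,c]])@rel
    R=rot(th+A,np.pi/2,-1); move_l(tcp([*p,kd[2]],R),R,rate=.06); s=state(); f=s["wrist_force"]
    u=(p-H)/np.linalg.norm(p-H); t=np.array([-u[1],u[0]])
    print(a,"radial %.1f tang %.1f z %.1f"%(f[:2]@u,f[:2]@t,f[2]),s["wrist_torque"].round(2),(s["ee_pos"]-tcp([*p,kd[2]],R)).round(4),s["t"])
    if abs(f).max()>22: print("stop"); break
pause(.8)
s=state();print(s["ee_pos"],s["finger_gap"],s["wrist_force"],abs(s["qd"]).max(),s["t"])
snap("wrist","w8.png");snap("scene","s8.png");snap("top","t8.png")
```

```text
30 radial -1.6 tang -3.0 z -7.0 [ 0.52 -0.43  0.14] [0.0003 0.0004 0.    ] 17.7333
35 radial -2.2 tang -4.6 z -7.4 [ 0.64 -0.45  0.12] [0.0003 0.0005 0.    ] 18.0583
40 radial -1.3 tang -4.2 z -5.6 [ 0.7  -0.47  0.12] [ 0.0003  0.0006 -0.    ] 18.3833
46 radial -1.2 tang -4.9 z -5.7 [ 0.78 -0.41  0.2 ] [ 0.0002  0.0008 -0.0001] 18.7417
[ 0.5158522  -0.36127735  0.11592345] 0.01818462593576133 [ 4.07935639  3.99281121 -5.89553998] 0.0013139703002214953 19.5417
```

View pics/w8.png

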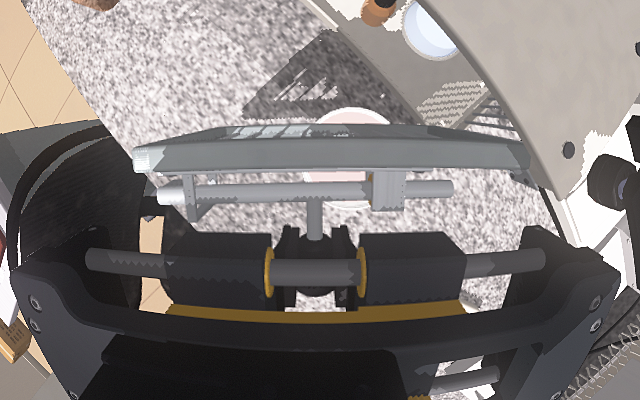

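View pics/s8.png

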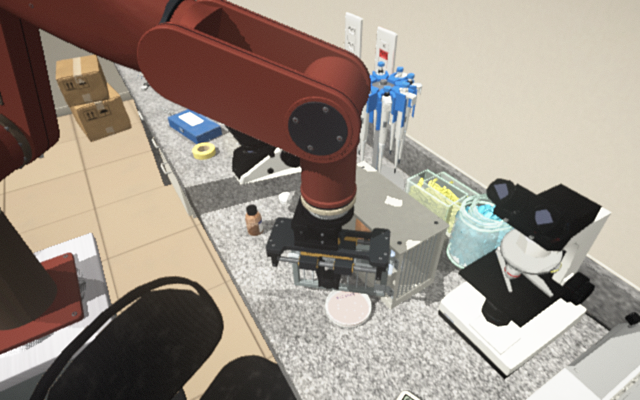

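View pics/t8.png

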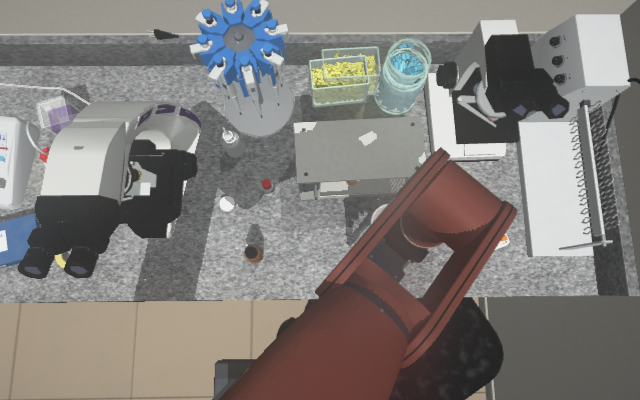

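Wrist picture: the gate lies level across the view, with its front top edge from (136,172) to (500,168), parallel to the jaws and with the knob in the pads. In the scene picture the bottle stands at (253,220). I'll check the gate angle numerically.

Run:
```python
from h import *
w=camera("wrist");t=camera("top");i=t["frame"]
a=fonz(w,136,172,.158);b=fonz(w,500,168,.158);d=a-b
print(a,b,np.degrees(np.arctan2(-d[0],d[1])-.046))
print("bottle cap",onz(t,255,244,.077)); s=state();print(s["qd"].round(4),s["finger_gap"],s["t"])
hs=cv2.cvtColor(i,cv2.COLOR_RGB2HSV)
print("red cap", onz(t,266,184,.073),"loose",onz(t,227,204,.014))
```

```text
[ 0.48970964 -0.27047724  0.158     ] [ 0.61301987 -0.37678426  0.158     ] 46.59943045387435
bottle cap [ 0.51099554 -0.06483211  0.077     ]
[ 0.0009 -0.0005 -0.0009  0.0009  0.0004  0.0005] 0.017730906769278628 19.7917
red cap [ 0.63964842 -0.08547949  0.073     ] loose [0.60837303 0.00798526 0.014     ]
```

Run:
```python
import cv2,numpy as np
a=cv2.imread("pics/t8.png")[215:275,220:290];b=cv2.imread("pics/s8.png")[195:245,225:285]
cv2.imwrite("pics/c8.png",np.hstack([cv2.resize(a,(400,343),interpolation=2),cv2.resize(b,(400,343),interpolation=2)]))
```

```text
(no output)
```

View pics/c8.png

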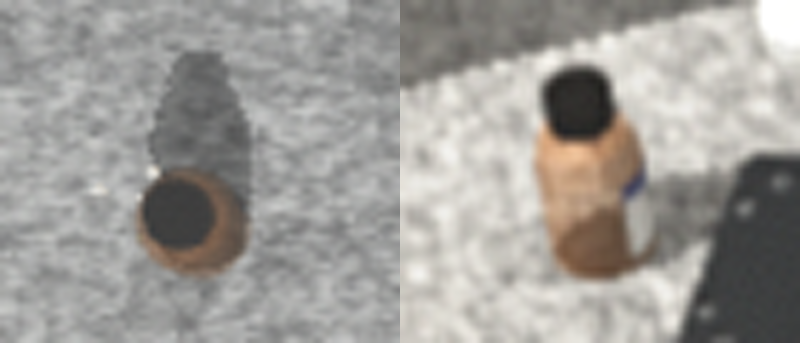

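Run:
```python
from h import *
t=camera("top");s=camera("scene")
p=onz(t,220+180/5.714,215+214/5.714,.077);print(p)
for z in (.077,.02): print(z,(proj(t,[p[0],p[1],z])-[220,215])*5.714,)
print(((proj(s,[p[0],p[1],.077])-[225,195])*[6.667,6.86])+[400,0],((proj(s,[p[0],p[1],0])-[225,195])*[6.667,6.86])+[400,0])
```

```text
[ 0.49359308 -0.05793602  0.077     ]
0.077 [180. 214.]
0.02 [200.56988009 226.77929671]
[574.20300424  88.8732382 ] [602.44649059 251.71903329]
```

The cap is at (0.494, -0.058), and the projected axis of an upright bottle there runs through the cap (574,89) and base (602,252) seen in the crop. So the bottle stands upright where I placed it. Signing off.

Run:
```python
from h import *
print(sign_off()); s=state(); print(s["t"],s["ee_pos"],s["finger_gap"])
```

```text
the job is handed in; nothing more can be done
None
the job is handed in; nothing more can be done
```

The gate is open at about 46°, still held by the knob in the gripper. The job was handed in at about 20 s of the 50 s allowed; `sign_off()` gave no verdict.

- **Bottle:** I moved the amber bottle out of the gate's path to about (0.494, -0.058). The top and scene pictures both agree that it stands upright and released there.
- **Bolt:** I lifted the knob 8.5 mm and drew the bolt 30 mm with the gate still shut. The wrist force stayed under about 9 N, and the picture showed the nose clear of the keeper.
- **Gate:** I swung it along its hinge arc in small steps. The last checks gave 46.6° from the picture (46° commanded), the arm still, the fingers closed on the knob at 18 mm, and about 5 N held against the spring.
- **Other things:**
  - The red-capped bottle is within about 2 mm of its first position.
  - The dish looks unmoved in the scene picture, but I did not measure it again.
  - The loose cap also looks unmoved, but I did not measure its first position, so I cannot give a distance for it.

One measurement disagreed. The cage roof's centre put the hinge about 12 mm nearer the robot than the knob's measured position did. I used the knob's, and the radial force stayed under 2.5 N over the whole swing. A rough first reading of the moved bottle was about 17 mm off, and a zoomed picture corrected it.

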